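# Set the vial press with its gauge blade

### The arm

A 7-joint arm with a two-finger parallel gripper is mounted at the origin on a cart in front of the work surface, level with it; the furniture and walls round the work are solid. World frame = base frame: x ahead of the robot, y to its left, z up, the work surface at z = 0. Lengths are in m, angles in rad, forces in N, time in s.
With the tool pointing down it reaches from about 0.4 to 0.85 m from the base axis. Payload 10.4 kg.
Tool frame: the origin (TCP) lies between the finger pads; the fingertips stand 8 mm ahead of it and the grasp point (between the pads) lies 11 mm behind it; z points along the fingers, x is the direction in which the jaws open and shut, and the axes are right-handed (so a half turn about z gives the same grasp; the last joint's range is limited). The gripper opens to 87 mm and grips with 3 to 60 N. Pads are 19 mm wide; open, the fingers measure 117 mm over their backs; the gripper's body (75 mm by 190 mm) begins 51 mm behind the grasp point.
Start: joints at [1.164, 0.332, -0.065, 1.46, 0.022, 1.35, -0.088], TCP at [0.234, -0.58, 0.231] pointing down, gripper open.
Joint ranges: [-2.6, 2.6], [-0.5, 2.12], [-1.47, 1.34], [0.16, 2.42], [-1.27, 4.41], [0.06, 2.06], [-2.6, 2.6]. Speed limits (rad/s): [2.22, 2.22, 2.79, 2.79, 3.14, 3.14, 3.14].

### API

Orientations are given as a unit quaternion [x, y, z, w].
In Python, from bench import r, viewer gives the robot as it stands.
- The arm moves only by the tool apply_moves, never from a script. Its argument "increments" is a list of rows, each an object with "grip": the closure in counts, from 0 (fully open) to 255 (shut); "xyz": the shift along the tool's x, y, z in mm, a list of three; "rotation": the turn, a rotation vector about the tool's x, y, z in degrees, a list of three. A call has 1 to 5 rows; each row is the pose to reach, as a shift and turn from the pose measured when the call began, along the tool's axes at that moment; what a row does not reach only later rows make up. A row lasts 1/8 s, in which the tool goes at most 62.5 mm and 10.7 degrees, less where a joint would pass 70% of its speed; a pose out of reach is approached as far as the arm can. A call with a gripper value outside its range is refused whole. The fingers move at their own pace and stop on an object; "squeeze" is the grip in N (left out, the last holds). Time passes only in rows, so rows that repeat a pose let the fingers close. It gives the time, the measured TCP pose, the force and the opening at its end, in the units of the state.
- r.read_state(): the state, without advancing time (a new reading comes with each control period).
- viewer.camera(name): name is "scene" or "side" or "wrist"; returns a dict with "img" (400x640x3 uint8, blue, green, red), "range_z" (400x640 float32, m along the optical axis (not along the pixel's ray), 0 where there is no reading), "vertical_fov" (degrees; the focal length in pixels is half the picture's height over the tangent of half this angle, whatever the lens; pixels are square), "cx", "cy" (the principal point, pixels), "rvec" (rotation vector, rad) and "tvec" (3), from world to camera coordinates, as OpenCV has them. Camera axes: x right, y down, z forward; pixel columns grow to the right and rows downward; lengths in m; the calibration is good to about 2 mm. A picture is of the moment at which its call begins.
- r.close_job(): hands the job in, once; it reports no verdict.
The state is a dict: "time": time; "joint_positions": joint angles; "joint_vel": joint speeds; "joint_torque": joint torques, N m; "ee_pos": TCP position; "eef_rot": TCP orientation; "ft_force": force on the tool from outside, world axes, zero at the start; "torque": the same for the moment, N m; "width": finger opening in m.
Only numpy, scipy, OpenCV 4.12 (cv2) and the standard library are available. Lean on these libraries where they do the work, as an engineer would, in place of code of your own. Each camera call takes 0.05 s, during which the arm holds its last target.

### The job

Set up the small vial press: raise its foot by the round knob, then slide the flat steel gauge in under the foot, between the guide rails, until the line across the blade is level with the front face of the foot. Then lower the foot by its knob until it rests on the blade, and let go, leaving the gauge in place. Don't shift the two vials standing to the right of the press or the flat carton.

Things in the scene. Friction and masses are not known exactly. Their poses are not given: they have to be found in the camera images.
- press: Fixed white vial press. Origin: spindle axis at table height; +x from its open front (facing the robot) to its column. Bed x -150 to 100 mm, 76 wide, top 12 above the table. Two guide rails on the bed along x, 35 mm apart inside, 12 high, x -60 to 18, flared to 52 mm apart at x -90. Overhanging head 50 wide, x -26 to 94, 65 to 95 mm above the table, on a column at x 50 to 94.
- foot (a joint): Vertical slide of the press foot, 0 (foot on the bed) to 0.012 m (fully up): the free gap in m between bed and foot. Stays where it is left (about 4 N of friction). The foot is a steel plate 40 x 30 mm, 10 mm thick, centred on the spindle; its front face is at x = -20 mm of the press.
- knob_top (a point): Top centre of the round black knob above the press head, which moves with the foot. Knob 32 mm across and 28 mm tall; 136 mm above the table when the foot is down. 13 mm clear between the knob and the head when down.
- slot_front (a point): Point on the top of the bed, mid-way between the rails, right below the front face of the foot. Axes as the press.
- gauge: Loose plain steel gauge, 0.14 kg: flat blade 140 x 30 x 6 mm with an upright grip plate 36 mm (x) by 10 mm thick (y), its top 49 mm above the underside. Origin on the underside below the middle of the grip; blade along x, from x = -15 to its tip at +125 mm. Starts lying on the table, left or right of the press.
- gauge_line (a point): Middle of the dark line across the blade, 95 mm ahead of the grip's middle and 30 mm behind the tip; taken at the underside of the blade.
- grip_top (a point): Top centre of the gauge's upright grip plate.
- vial_near: Bystander: standing injection vial, 33 mm across, 56 mm tall, close to the right of the press. Origin at its foot.
- vial_far: Bystander: standing injection vial, 33 mm across, 56 mm tall, further back to the right of the press. Origin at its foot.
- carton: Bystander: flat carton 63 x 122 x 24 mm (long side along its y), on the side where the gauge does not lie. Origin at the underside.
Not all that is in view belongs to the job. What is shaped like the gauge but turquoise is not meant.

How it is judged:
By the outcome, as a careful person would: the job done as asked, in the order asked, and still so for the second after the job is handed in, with the robot touching nothing.
It also fails if it takes over 58 s, if anything falls off the work surface, if the arm or the gripper's body presses on something with over 40 N, if the wrist force passes 120 N, or if a joint passes its speed limit or range.

## Working session

There is one attempt and no reset: what is moved stays moved. The work goes in short steps, Python scripts to look and compute and a tool call to move; the robot and the scene stay as the last step left them, time stands still between calls to the robot, and variables do not carry over. Pictures are saved under pics/ and viewed, and the job is handed in when it is done.

Besides the shell and the picture viewer there is one more tool, called after "Call:" as name(argument=value, ...), one argument or row to a line, values as JSON. apply_moves: Moves the arm, as the interface text tells. Its arguments: {"type":"object","properties":{"increments":{"type":"array","items":{"type":"object","properties":{"grip":{"type":"number"},"xyz":{"type":"array","items":{"type":"number"}},"rotation":{"type":"array","items":{"type":"number"}}}}},"squeeze":{"type":"number"}},"required":["increments"]}

```bash
ls; mkdir -p pics; cat > h.py <<'E'
import numpy as np, cv2
from bench import r, viewer
from scipy.spatial.transform import Rotation as R
def cam(n,save=None):
    c=viewer.camera(n)
    if save: cv2.imwrite('pics/'+save+'.png',c['img'])
    return c
def K(c):
    f=200/np.tan(np.radians(c['vertical_fov'])/2); return f
def ray(c,u,v):
    f=K(c);M=cv2.Rodrigues(np.array(c['rvec'],float))[0]
    d=np.array([(u-c['cx'])/f,(v-c['cy'])/f,1.]);t=np.array(c['tvec']).ravel()
    return -M.T@t, M.T@d
def onz(c,u,v,z):
    o,d=ray(c,u,v); return o+d*(z-o[2])/d[2]
def dep(c,u,v):
    o,d=ray(c,u,v); return o+d*c['range_z'][int(v),int(u)]
def cloud(c):
    f=K(c);M=cv2.Rodrigues(np.array(c['rvec'],float))[0];t=np.array(c['tvec']).ravel()
    v,u=np.mgrid[0:400,0:640];z=c['range_z']
    P=np.stack([(u-c['cx'])/f*z,(v-c['cy'])/f*z,z],-1)
    return (P-t)@M
def proj(c,p):
    f=K(c);M=cv2.Rodrigues(np.array(c['rvec'],float))[0];q=M@np.array(p)+np.array(c['tvec']).ravel()
    return q[0]/q[2]*f+c['cx'],q[1]/q[2]*f+c['cy']
def st():
    s=r.read_state();print('t',round(s['time'],2),'pos',np.round(s['ee_pos'],4),'yaw/R',np.round(R.from_quat(s['eef_rot']).as_matrix(),3).tolist(),'F',np.round(s['ft_force'],1),'w',round(s['width'],4))
    return s
E
python3 - <<'E'
from h import *
for n in ['scene','side','wrist']:
    c=cam(n,n+'0'); print(n,c['vertical_fov'],c['cx'],c['cy'],ray(c,320,200))
st()
E
```

```text
pics
scene 44.3753932373925 308.99580353671604 204.15807433602538 (array([-0.46948796,  1.03333481,  0.81876301]), array([ 0.65475746, -0.60964889, -0.44743306]))
side 45.82165280621214 320.117645870687 191.59836261641811 (array([-0.38613022,  1.46879668,  0.72463283]), array([ 0.53730696, -0.75612914, -0.37401234]))
wrist 58.79167420261705 323.3991434981988 201.6201345293125 (array([ 0.31201074, -0.54809174,  0.38299302]), array([-0.28342453, -0.10127546, -0.9536909 ]))
t 0.15 pos [ 0.2339 -0.5793  0.23  ] yaw/R [[0.374, -0.927, -0.0], [-0.927, -0.374, 0.001], [-0.001, 0.0, -1.0]] F [-0.2 -0.3  0. ] w 0.0871
```

View pics/scene0.png

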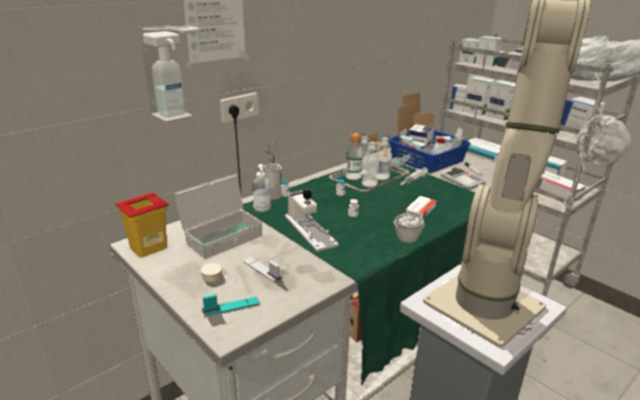

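View pics/side0.png

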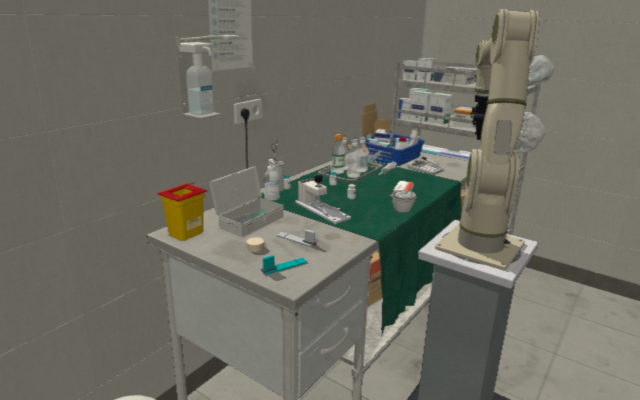

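View pics/wrist0.png

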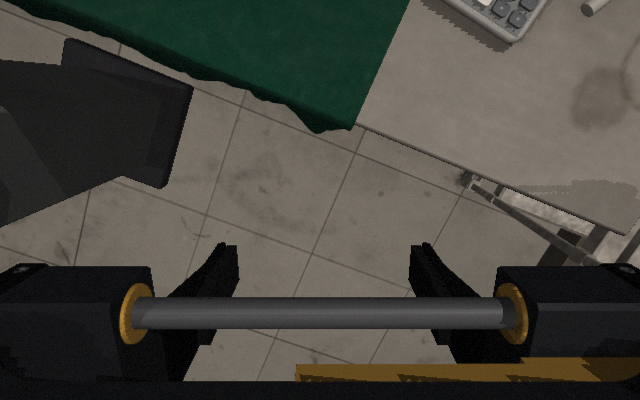

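The scene view shows the press at about (310,215), its knob at (308,196), the steel gauge at (265,268) and the turquoise decoy at (230,304). The vials are at (353,208) and (341,187). Next I'll zoom in.

```bash
python3 - <<'E'
from h import *
a=cam('scene');b=cam('side')
np.save('a.npy',a,allow_pickle=True);np.save('b.npy',b,allow_pickle=True)
cv2.imwrite('pics/z1.png',cv2.resize(a['img'][170:300,230:390],(800,650)[:2],interpolation=cv2.INTER_CUBIC)[:600])
cv2.imwrite('pics/z2.png',cv2.resize(b['img'][165:265,260:380],(720,600),interpolation=cv2.INTER_CUBIC))
for n,c,pts in [('scene',a,dict(knob=(308,194),grip=(274,266),bl=(258,264),vn=(353,208),vf=(341,187),front=(335,243))),('side',b,dict(knob=(318,178),grip=(310,236),vn=(351,191)))]:
  for k,p in pts.items(): print(n,k,dep(c,*p).round(4))
E
```

```text
scene knob [0.5914 0.0986 0.1325]
scene grip [0.445  0.3517 0.0436]
scene bl [0.5312 0.3458 0.0035]
scene vn [ 0.566  -0.0889  0.0286]
scene vf [ 0.7126 -0.1747  0.0313]
scene front [0.4637 0.0962 0.0075]
side knob [0.5969 0.1021 0.135 ]
side grip [0.4446 0.351  0.0355]
side vn [-0.3861  1.4688  0.7246]
```

View pics/z1.png

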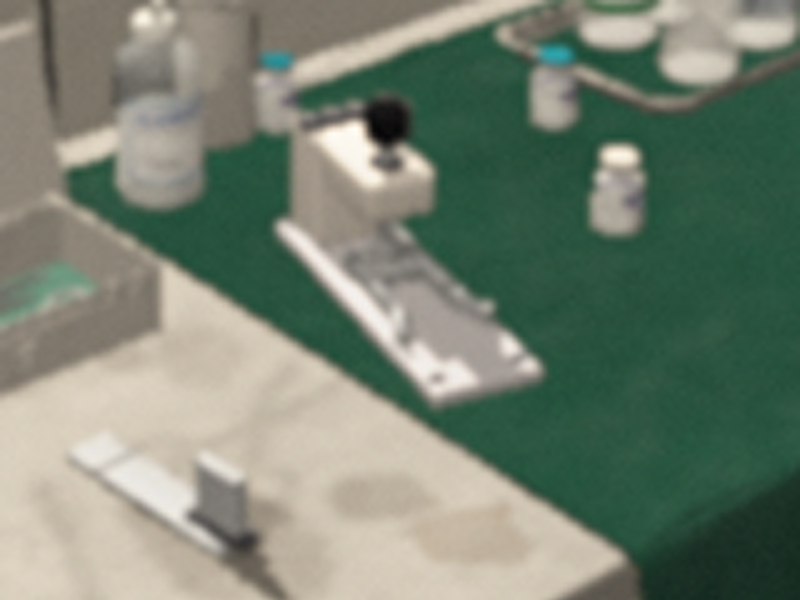

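View pics/z2.png

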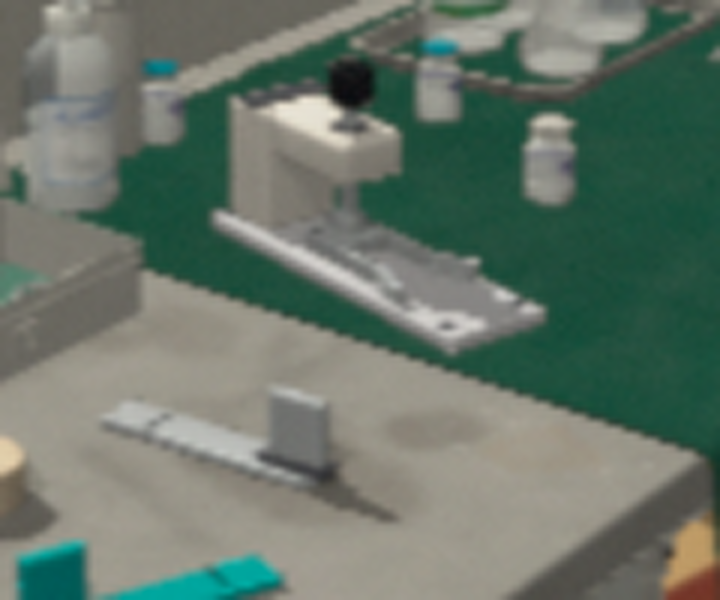

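Call:
apply_moves(
  increments=[
    {"grip":0,"xyz":[-60,-10,-100],"rotation":[0,0,8]},
    {"grip":0,"xyz":[-100,-70,-100],"rotation":[0,0,15]},
    {"grip":0,"xyz":[-130,-130,-100],"rotation":[0,0,22]},
    {"grip":0,"xyz":[-160,-190,-100],"rotation":[0,0,22]},
    {"grip":0,"xyz":[-190,-240,-100],"rotation":[0,0,22]},
  ],
)

```text
time: 0.88
ee_pos: [0.3605, -0.3451, 0.3295]
eef_rot: [-0.707, 0.707, -0.0, 0.0]
ft_force: [1.3, -1.4, 0.2]
width: 0.087
```

```bash
python3 - <<'E'
from h import *
s=st();print(np.round(s['joint_positions'],2))
a=np.load('a.npy',allow_pickle=True).item();P=cloud(a)
# bed: white pixels z 0.003-0.02 near press
m=(P[...,0]>0.4)&(P[...,0]<0.75)&(P[...,1]>-0.0)&(P[...,1]<0.2)&(P[...,2]>0.008)&(P[...,2]<0.03)&(a['img'].min(-1)>100)
q=P[m][:,:2].astype(np.float32);print(len(q),cv2.minAreaRect(q))
E
```

```text
t 0.88 pos [ 0.3605 -0.3451  0.3295] yaw/R [[-0.0, -1.0, 0.0], [-1.0, 0.0, -0.0], [0.0, -0.0, -1.0]] F [ 1.3 -1.4  0.2] w 0.087
[ 0.89  0.03 -0.22  1.61  0.01  1.5  -0.9 ]
587 ((0.5827288031578064, 0.09840135276317596), (0.0782025158405304, 0.25052618980407715), 74.4249038696289)
```

Call:
apply_moves(
  increments=[
    {"grip":0,"xyz":[-55,-50,-10],"rotation":[0,0,0]},
    {"grip":0,"xyz":[-115,-80,-20],"rotation":[0,0,0]},
    {"grip":0,"xyz":[-175,-100,-20],"rotation":[0,0,0]},
    {"grip":0,"xyz":[-235,-110,-20],"rotation":[0,0,0]},
    {"grip":0,"xyz":[-295,-110,-20],"rotation":[0,0,0]},
  ],
)

```text
time: 1.5
ee_pos: [0.4701, -0.0629, 0.3493]
eef_rot: [-0.707, 0.707, -0.0, 0.0]
ft_force: [1.7, -0.1, -0.4]
width: 0.0872
```

Call:
apply_moves(
  increments=[
    {"grip":0,"xyz":[-60,0,0],"rotation":[0,0,0]},
    {"grip":0,"xyz":[-120,0,0],"rotation":[0,0,0]},
    {"grip":0,"xyz":[-180,0,0],"rotation":[0,0,0]},
    {"grip":0,"xyz":[-240,0,0],"rotation":[0,0,0]},
    {"grip":0,"xyz":[-240,0,0],"rotation":[0,0,0]},
  ],
)

```text
time: 2.12
ee_pos: [0.4686, 0.1823, 0.3494]
eef_rot: [0.71, -0.704, -0.001, -0.001]
ft_force: [0.5, -1.9, 0.3]
width: 0.0869
```

```bash
python3 - <<'E'
from h import *
s=st();print(np.round(s['joint_positions'],2))
c=cam('wrist','w1');np.save('w1.npy',c,allow_pickle=True)
E
```

```text
t 2.12 pos [0.4686 0.1823 0.3494] yaw/R [[0.008, -1.0, 0.0], [-1.0, -0.008, 0.002], [-0.002, -0.0, -1.0]] F [ 0.5 -1.9  0.3] w 0.0869
[ 0.3   0.08 -0.79  1.54  0.05  1.55 -2.06]
```

View pics/w1.png

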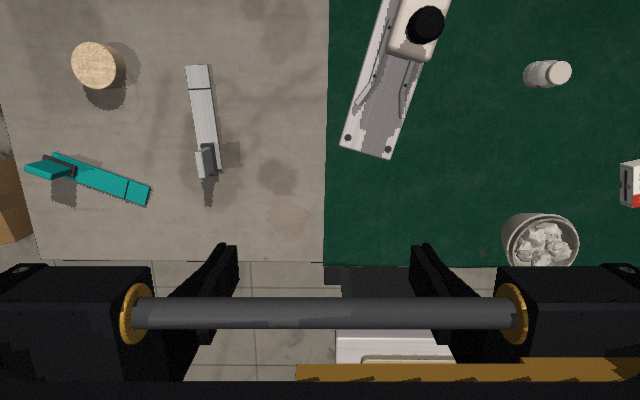

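The wrist view shows the gauge with its grip near (205,160), its tip at (197,66) and its line at (199,89). The press front corners are at (340,146) and (390,158), and the knob top is at (425,25). Now I'll measure them.

```bash
python3 - <<'E'
from h import *
c=np.load('w1.npy',allow_pickle=True).item();im=c['img'];P=cloud(c)
z=np.hstack([cv2.resize(im[50:190,170:250],(343,600),interpolation=cv2.INTER_CUBIC),cv2.resize(im[0:170,330:460],(457,600),interpolation=cv2.INTER_CUBIC)])
cv2.imwrite('pics/z3.png',z)
Z=P[...,2]
# knob top
m=(Z>0.125)&(Z<0.16)&(P[...,0]>0.55)&(np.abs(P[...,1]-.09)<.06)&(im.max(-1)<60)
q=P[m];print('knob',len(q),q.mean(0),np.percentile(q,[1,99],axis=0), cv2.minEnclosingCircle(q[:,:2].astype(np.float32)))
m=(Z>0.003)&(Z<0.06)&(np.abs(P[...,1]-.34)<.06)&(P[...,0]>.38)&(P[...,0]<.66)
m=m&((Z>0.003))
q=P[m];print('gauge',len(q))
g=q[q[:,2]>.03];print('grip',g.mean(0),cv2.minAreaRect(g[:,:2].astype(np.float32)),np.percentile(g[:,2],[5,50,95]))
b=q[(q[:,2]<.012)];print('blade',b.mean(0),cv2.minAreaRect(b[:,:2].astype(np.float32)))
m=(Z>0.006)&(Z<0.03)&(P[...,1]<.2)&(P[...,1]>0)&(P[...,0]>.38)&(im.min(-1)>90)
q=P[m];print('bed',cv2.minAreaRect(q[:,:2].astype(np.float32)),np.median(q[:,2]))
for n in 'ab':
  d=np.load(n+'.npy',allow_pickle=True).item();Q=cloud(d)
  m=(Q[...,2]>0.12)&(Q[...,2]<0.16)&(Q[...,0]>0.55)&(np.abs(Q[...,1]-.09)<.06)&(d['img'].max(-1)<60)
  print(n,Q[m].mean(0),Q[m][:,2].max())
E
```

```text
knob 1013 [0.60994366 0.08743787 0.13614657] [[0.59587327 0.07159589 0.12672388]
 [0.62441053 0.10126412 0.13896014]] ((0.6108115315437317, 0.08591312915086746), 0.015976794064044952)
gauge 2496
grip [0.45749321 0.3423364  0.04413877] ((0.4563350975513458, 0.34393179416656494), (0.03590564429759979, 0.010538538917899132), 3.3821187019348145) [0.03204281 0.04708936 0.04905261]
blade [0.51995121 0.34664415 0.00545995] ((0.5069600343704224, 0.3470584750175476), (0.14799800515174866, 0.03080347180366516), 3.3556249141693115)
bed ((0.5592533349990845, 0.1001761183142662), (0.0762249231338501, 0.19182637333869934), 74.30805969238281) 0.011004983708623345
a [0.60275889 0.09282109 0.12997537] 0.13625378106553898
b [0.6015731  0.09204585 0.13169246] 0.14372382654992405
```

View pics/z3.png

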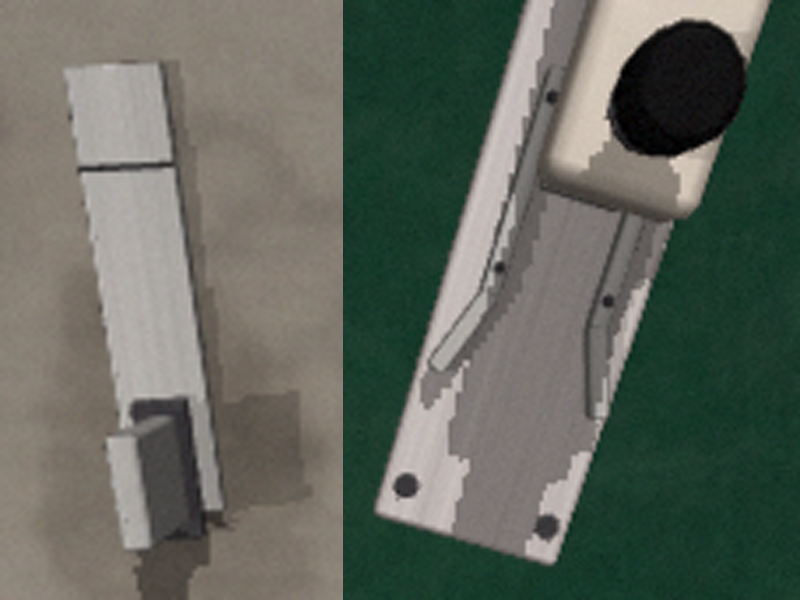

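Call:
apply_moves(
  increments=[
    {"grip":0,"xyz":[25,-40,40],"rotation":[0,0,8]},
    {"grip":0,"xyz":[50,-80,80],"rotation":[0,0,16.2]},
    {"grip":0,"xyz":[75,-115,110],"rotation":[0,0,16.2]},
    {"grip":0,"xyz":[97.4,-141.6,150],"rotation":[0,0,16.2]},
    {"grip":0,"xyz":[97.4,-141.6,160],"rotation":[0,0,16.2]},
  ],
)

```text
time: 2.8
ee_pos: [0.6116, 0.0773, 0.1853]
eef_rot: [-0.6, 0.8, 0.001, -0.002]
ft_force: [-0.1, -0.5, 0.6]
width: 0.0871
```

```bash
python3 - <<'E'
from h import *
s=st();print(np.round(s['joint_positions'],2))
M=R.from_quat(s['eef_rot']).as_matrix()
print('to knob',(M.T@(np.array([.611,.086,.112])-s['ee_pos'])*1000).round(1), 'yaw',np.degrees(np.arctan2(-M[1,1],-M[0,1])))
c=cam('wrist','w2')
E
```

```text
t 2.8 pos [0.6116 0.0773 0.1853] yaw/R [[-0.281, -0.96, -0.005], [-0.96, 0.281, -0.002], [0.003, 0.004, -1.0]] F [-0.1 -0.5  0.6] w 0.0871
[ 0.31  0.42 -0.66  1.51  0.26  1.3  -2.24]
to knob [-8.4  2.7 73.3] yaw -16.313108140130304
```

View pics/w2.png

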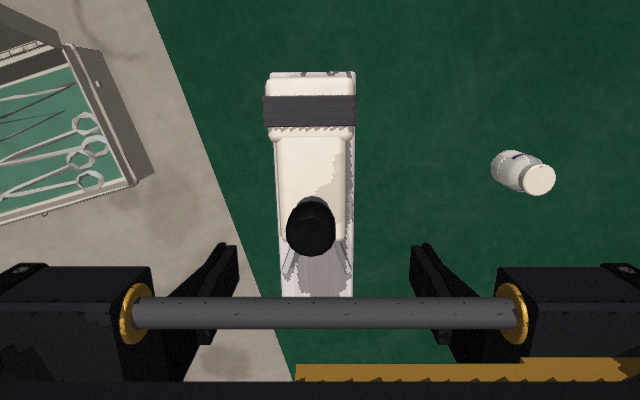

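```bash
cat >> h.py <<'E'
def knob(c):
    P=cloud(c);im=c['img'];Z=P[...,2]
    m=(Z>0.128)&(Z<0.156)&(np.abs(P[...,0]-.611)<.03)&(np.abs(P[...,1]-.086)<.03)&(im.max(-1)<60)
    q=P[m];zt=np.percentile(q[:,2],90); q=q[q[:,2]>zt-.002]
    (x,y),rad=cv2.minEnclosingCircle(q[:,:2].astype(np.float32));return x,y,zt,rad
E
python3 - <<'E'
from h import *
c=cam('wrist');print(knob(c)); P=cloud(c);im=c['img']
m=(P[...,2]>.088)&(P[...,2]<.1)&(im.min(-1)>90)&(np.abs(P[...,1]-.086)<.06)
print('head',cv2.minAreaRect(P[m][:,:2].astype(np.float32)))
m=(P[...,2]>.006)&(P[...,2]<.03)&(im.min(-1)>120)&(np.abs(P[...,1]-.086)<.06)
print('bed',cv2.minAreaRect(P[m][:,:2].astype(np.float32)))
E
```

```text
(0.6119294166564941, 0.08546625077724457, np.float64(0.1381505274068137), 0.014575082808732986)
head ((0.6450772285461426, 0.07659359276294708), (0.059549253433942795, 0.11772268265485764), 74.17084503173828)
bed ((0.598131537437439, 0.08974769711494446), (0.0756959319114685, 0.22716385126113892), 74.3704833984375)
```

Call:
apply_moves(
  increments=[
    {"grip":0,"xyz":[-8.3,2.5,30],"rotation":[0,0,-0.6]},
    {"grip":0,"xyz":[-8.3,2.5,55],"rotation":[0,0,-0.6]},
    {"grip":0,"xyz":[-8.3,2.5,73],"rotation":[0,0,-0.6]},
    {"grip":0,"xyz":[-8.3,2.5,73],"rotation":[0,0,-0.6]},
  ],
)

```text
time: 3.4
ee_pos: [0.61, 0.0899, 0.1148]
eef_rot: [-0.606, 0.796, 0.001, -0.001]
ft_force: [-0.6, -0.4, 0.2]
width: 0.0868
```

Call:
apply_moves(
  increments=[
    {"grip":150,"xyz":[0,0,0],"rotation":[0,0,0]},
    {"grip":170,"xyz":[0,0,0],"rotation":[0,0,0]},
    {"grip":190,"xyz":[0,0,0],"rotation":[0,0,0]},
    {"grip":200,"xyz":[0,0,0],"rotation":[0,0,0]},
  ],
  squeeze=25,
)

```text
time: 3.9
ee_pos: [0.6101, 0.0899, 0.1151]
eef_rot: [-0.606, 0.796, 0.001, -0.001]
ft_force: [0.0, 0.4, -0.2]
width: 0.0547
```

```bash
python3 - <<'E'
from h import *
s=st()
E
```

```text
t 3.9 pos [0.6101 0.0899 0.1151] yaw/R [[-0.266, -0.964, -0.003], [-0.964, 0.266, -0.0], [0.001, 0.003, -1.0]] F [ 0.   0.4 -0.2] w 0.0547
```

Call:
apply_moves(
  increments=[
    {"grip":130,"xyz":[3.6,-2.4,2],"rotation":[0,0,0]},
    {"grip":200,"xyz":[3.6,-2.4,2],"rotation":[0,0,0]},
    {"grip":200,"xyz":[3.6,-2.4,2],"rotation":[0,0,0]},
    {"grip":200,"xyz":[3.6,-2.4,2],"rotation":[0,0,0]},
    {"grip":200,"xyz":[3.6,-2.4,2],"rotation":[0,0,0]},
  ],
)

```text
time: 4.53
ee_pos: [0.6115, 0.0858, 0.1129]
eef_rot: [-0.606, 0.796, 0.001, -0.001]
ft_force: [1.0, 0.2, -2.0]
width: 0.0307
```

Call:
apply_moves(
  increments=[
    {"grip":200,"xyz":[0,0,0],"rotation":[0,0,0]},
    {"grip":200,"xyz":[0,0,0],"rotation":[0,0,0]},
  ],
)

```text
time: 4.78
ee_pos: [0.6115, 0.0858, 0.113]
eef_rot: [-0.606, 0.796, 0.001, -0.001]
ft_force: [0.7, -0.6, -1.4]
width: 0.0309
```

Call:
apply_moves(
  increments=[
    {"grip":200,"xyz":[0,0,-4],"rotation":[0,0,0]},
    {"grip":200,"xyz":[0,0,-8],"rotation":[0,0,0]},
    {"grip":200,"xyz":[0,0,-11],"rotation":[0,0,0]},
    {"grip":200,"xyz":[0,0,-12],"rotation":[0,0,0]},
    {"grip":200,"xyz":[0,0,-12.5],"rotation":[0,0,0]},
  ],
)

```text
time: 5.4
ee_pos: [0.6112, 0.0858, 0.1229]
eef_rot: [-0.606, 0.796, 0.002, -0.002]
ft_force: [13.0, 3.1, -31.0]
width: 0.0307
```

```bash
python3 - <<'E'
from h import *
s=st();a=cam('scene');b=cam('side')
cv2.imwrite('pics/z4.png',cv2.resize(b['img'][165:245,270:370],(750,600),interpolation=cv2.INTER_CUBIC))
E
```

```text
t 5.4 pos [0.6112 0.0858 0.1229] yaw/R [[-0.266, -0.964, -0.004], [-0.964, 0.266, 0.001], [0.001, 0.004, -1.0]] F [ 13.    3.1 -31. ] w 0.0307
```

View pics/z4.png

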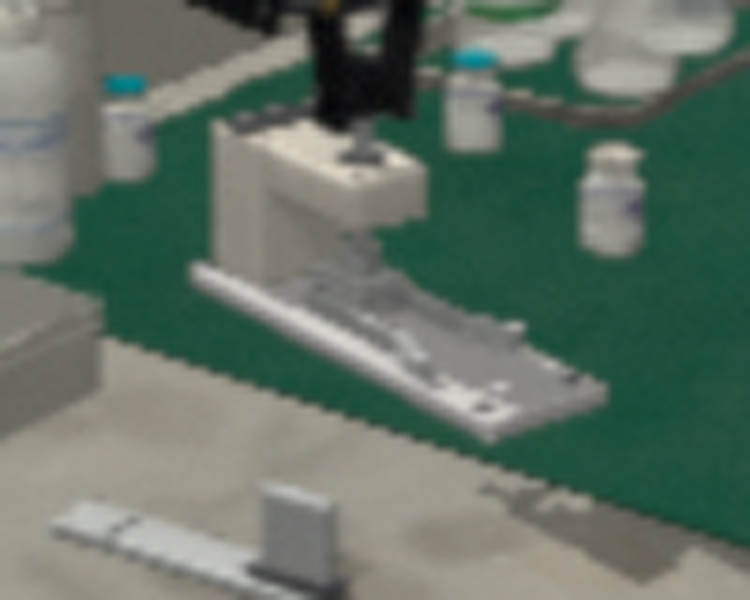

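Call:
apply_moves(
  increments=[
    {"grip":200,"xyz":[0,0,0],"rotation":[0,0,0]},
    {"grip":150,"xyz":[0,0,0],"rotation":[0,0,0]},
    {"grip":80,"xyz":[0,0,0],"rotation":[0,0,0]},
    {"grip":80,"xyz":[0,0,0],"rotation":[0,0,0]},
  ],
)

```text
time: 6.0
ee_pos: [0.6113, 0.0858, 0.1234]
eef_rot: [-0.606, 0.796, 0.001, -0.001]
ft_force: [0.1, -0.6, 0.1]
width: 0.0481
```

Call:
apply_moves(
  increments=[
    {"grip":0,"xyz":[0,0,0],"rotation":[0,0,0]},
    {"grip":0,"xyz":[0,0,-15],"rotation":[0,0,0]},
    {"grip":0,"xyz":[0,0,-40],"rotation":[0,0,0]},
    {"grip":0,"xyz":[0,0,-70],"rotation":[0,0,0]},
    {"grip":0,"xyz":[0,0,-70],"rotation":[0,0,0]},
  ],
)

```text
time: 6.62
ee_pos: [0.6129, 0.0863, 0.197]
eef_rot: [-0.606, 0.796, 0.0, 0.001]
ft_force: [1.2, -0.8, -0.1]
width: 0.0863
```

```bash
python3 - <<'E'
from h import *
s=st();c=cam('wrist','w3');print(knob(c))
b=cam('side');a=cam('scene')
cv2.imwrite('pics/z5.png',cv2.resize(b['img'][165:245,270:370],(750,600),interpolation=cv2.INTER_CUBIC))
for n,d in [('a',a),('b',b)]:
  for D in (np.load(n+'.npy',allow_pickle=True).item(),d):
    sub=D['img'][150:215,290:335].max(-1)<50; v,u=np.nonzero(sub); print(n,'black rows',v.min()+150,v.max()+150,v.mean()+150, u.mean()+290,len(v))
E
```

```text
t 6.62 pos [0.6129 0.0863 0.197 ] yaw/R [[-0.266, -0.964, 0.001], [-0.964, 0.266, 0.001], [-0.001, -0.001, -1.0]] F [ 1.2 -0.8 -0.1] w 0.0863
(0.6115963459014893, 0.08560897409915924, np.float64(0.1477045669285535), 0.014456038363277912)
a black rows 190 198 193.77777777777777 307.23809523809524 63
a black rows 150 195 166.87278106508876 307.9082840236686 338
b black rows 175 182 178.30612244897958 318.0612244897959 49
b black rows 150 180 161.81666666666666 316.5444444444444 180
```

View pics/z5.png

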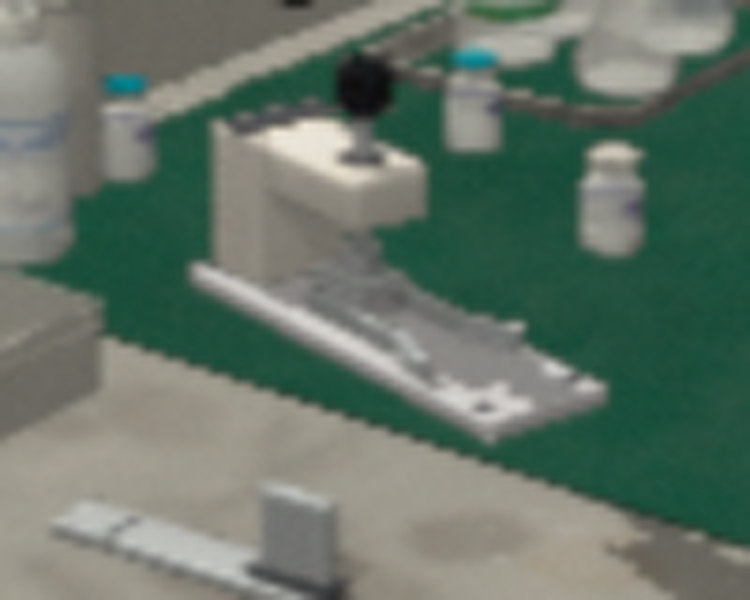

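Call:
apply_moves(
  increments=[
    {"grip":0,"xyz":[-40,43,-10],"rotation":[0,0,-5]},
    {"grip":0,"xyz":[-80,86,-10],"rotation":[0,0,-10]},
    {"grip":0,"xyz":[-120,130,0],"rotation":[0,0,-15]},
    {"grip":0,"xyz":[-165,175,0],"rotation":[0,0,-18.8]},
    {"grip":0,"xyz":[-206,219,10],"rotation":[0,0,-18.8]},
  ],
)

```text
time: 7.4
ee_pos: [0.4539, 0.3438, 0.1837]
eef_rot: [0.728, -0.686, -0.002, 0.001]
ft_force: [0.7, 0.4, -0.6]
width: 0.0868
```

Call:
apply_moves(
  increments=[
    {"grip":0,"xyz":[0,0,0],"rotation":[0,0,0]},
  ],
)

```text
time: 7.52
ee_pos: [0.4492, 0.3482, 0.1828]
eef_rot: [0.731, -0.683, -0.003, 0.002]
ft_force: [0.3, -0.4, -1.0]
width: 0.0873
```

```bash
cat >> h.py <<'E'
def gauge(c,lo=0.0,ctr=(.5,.345)):
    P=cloud(c);Z=P[...,2]-lo
    m=(Z>.003)&(Z<.06)&(np.abs(P[...,1]-ctr[1])<.06)&(np.abs(P[...,0]-ctr[0])<.13)
    q=P[m];g=q[q[:,2]-lo>.044];b=q[q[:,2]-lo<.009]
    return cv2.minAreaRect(g[:,:2].astype(np.float32)),cv2.minAreaRect(b[:,:2].astype(np.float32)),g[:,2].max()
E
python3 - <<'E'
from h import *
s=st();print(np.round(s['joint_positions'],2));c=cam('wrist','w4');print(gauge(c))
M=R.from_quat(s['eef_rot']).as_matrix()
print('to grip',(M.T@(np.array([.4565,.3435,.023])-s['ee_pos'])*1000).round(1), 'yaw',np.degrees(np.arctan2(-M[1,1],-M[0,1])))
E
```

```text
t 7.53 pos [0.4492 0.3482 0.1828] yaw/R [[0.068, -0.998, -0.007], [-0.998, -0.068, 0.001], [-0.002, 0.007, -1.0]] F [ 0.3 -0.4 -1. ] w 0.0873
[-0.03  0.36 -0.86  1.64  0.28  1.27 -2.45]
(((0.4562664330005646, 0.3443966507911682), (0.03598499670624733, 0.009855746291577816), 2.386561632156372), ((0.5068661570549011, 0.3470958471298218), (0.14773856103420258, 0.029687095433473587), 3.3302903175354004), np.float64(0.05006554963206551))
to grip [  5.4  -8.1 159.8] yaw 3.916116426508144
```

View pics/w4.png

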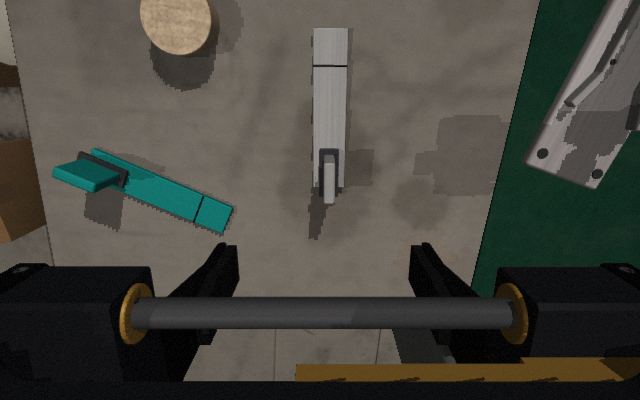

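Call:
apply_moves(
  increments=[
    {"grip":0,"xyz":[4.5,-6.8,50],"rotation":[0.4,0.1,0.5]},
    {"grip":0,"xyz":[4.5,-6.8,100],"rotation":[0.4,0.1,0.5]},
    {"grip":0,"xyz":[4.5,-6.8,135],"rotation":[0.4,0.1,0.5]},
    {"grip":0,"xyz":[4.5,-6.8,157],"rotation":[0.4,0.1,0.5]},
    {"grip":0,"xyz":[4.5,-6.8,159],"rotation":[0.4,0.1,0.5]},
  ],
)

```text
time: 8.2
ee_pos: [0.4575, 0.3395, 0.022]
eef_rot: [0.726, -0.688, 0.001, 0.002]
ft_force: [-0.3, -0.4, -0.3]
width: 0.0867
```

Call:
apply_moves(
  increments=[
    {"grip":100,"xyz":[0,0,0],"rotation":[0,0,0]},
  ],
)

```text
time: 8.32
ee_pos: [0.4582, 0.3392, 0.0227]
eef_rot: [0.726, -0.688, 0.001, 0.002]
ft_force: [0.3, -0.6, -0.1]
width: 0.0827
```

```bash
cat >> h.py <<'E'
def to(p,yaw):
    s=st();M=R.from_quat(s['eef_rot']).as_matrix()
    y=np.radians(yaw);T=np.array([[np.sin(y),-np.cos(y),0],[-np.cos(y),-np.sin(y),0],[0,0,-1]])
    print('xyz',(M.T@(np.array(p)-s['ee_pos'])*1000).round(1),'rot',np.degrees(R.from_matrix(M.T@T).as_rotvec()).round(2))
E
python3 - <<'E'
from h import *
to([.4563,.3442,.0235],3.4)
E
```

```text
t 8.32 pos [0.4582 0.3392 0.0227] yaw/R [[0.053, -0.999, -0.001], [-0.999, -0.053, -0.004], [0.004, 0.001, -1.0]] F [ 0.3 -0.6 -0.1] w 0.0827
xyz [-5.1  1.7 -0.8] rot [ 0.07 -0.2  -0.35]
```

Call:
apply_moves(
  increments=[
    {"grip":100,"xyz":[-5.1,1.7,0],"rotation":[0,-0.2,-0.35]},
    {"grip":160,"xyz":[-5.1,1.7,0],"rotation":[0,-0.2,-0.35]},
    {"grip":200,"xyz":[-5.1,1.7,0],"rotation":[0,-0.2,-0.35]},
    {"grip":240,"xyz":[-5.1,1.7,0],"rotation":[0,-0.2,-0.35]},
    {"grip":240,"xyz":[-5.1,1.7,0],"rotation":[0,-0.2,-0.35]},
  ],
  squeeze=40,
)

```text
time: 8.95
ee_pos: [0.4563, 0.3441, 0.0227]
eef_rot: [0.728, -0.686, -0.0, 0.001]
ft_force: [-0.2, -0.0, 0.1]
width: 0.035
```

Call:
apply_moves(
  increments=[
    {"grip":250,"xyz":[0,0,0],"rotation":[0,0,0]},
    {"grip":250,"xyz":[0,0,0],"rotation":[0,0,0]},
    {"grip":250,"xyz":[0,0,0],"rotation":[0,0,0]},
  ],
)

```text
time: 9.32
ee_pos: [0.4563, 0.3441, 0.0227]
eef_rot: [0.728, -0.686, -0.0, 0.0]
ft_force: [-0.0, -0.4, 0.0]
width: 0.0097
```

```bash
python3 - <<'E'
from h import *
to([.4563,.3442,.0235],3.4)
E
```

```text
t 9.32 pos [0.4563 0.3441 0.0227] yaw/R [[0.059, -0.998, -0.001], [-0.998, -0.059, -0.0], [0.0, 0.001, -1.0]] F [-0.  -0.4  0. ] w 0.0097
xyz [-0.1 -0.  -0.8] rot [ 0.07 -0.01 -0.01]
```

Call:
apply_moves(
  increments=[
    {"grip":250,"xyz":[0,0,-15],"rotation":[0,0,0]},
    {"grip":250,"xyz":[0,0,-40],"rotation":[0,0,0]},
    {"grip":250,"xyz":[0,0,-70],"rotation":[0,0,0]},
    {"grip":250,"xyz":[0,0,-80],"rotation":[0,0,0]},
    {"grip":250,"xyz":[0,0,-80],"rotation":[0,0,0]},
  ],
)

```text
time: 9.95
ee_pos: [0.4566, 0.3442, 0.1031]
eef_rot: [0.728, -0.686, -0.0, 0.0]
ft_force: [0.6, -0.0, -1.4]
width: 0.0097
```

```bash
python3 - <<'E'
from h import *
s=st();c=cam('wrist','w5');P=cloud(c)
u=np.radians(-15.6);o=np.array([.6115,.0858]);g=o-.195*np.array([np.cos(u),np.sin(u)]);print(g)
to([g[0],g[1],.105],-15.6)
lo=s['ee_pos'][2]-.0227
Z=P[...,2]-lo
M=R.from_quat(s['eef_rot']).as_matrix()
Q=(P-s['ee_pos'])@M  # tool frame
m=(np.abs(Q[...,0])<.03)&(Q[...,1]>-.14)&(Q[...,1]<-.04)&(np.abs(Q[...,2]-.0167)<.012)
q=Q[m];print(len(q),cv2.minAreaRect(q[:,:2].astype(np.float32)),q.min(0),q.max(0))
A=np.c_[q[:,:2],np.ones(len(q))];print('plane',np.linalg.lstsq(A,q[:,2],rcond=None)[0])
E
```

```text
t 9.95 pos [0.4566 0.3442 0.1031] yaw/R [[0.059, -0.998, -0.0], [-0.998, -0.059, 0.0], [-0.0, 0.0, -1.0]] F [ 0.6 -0.  -1.4] w 0.0097
[0.4236833  0.13823937]
t 10.0 pos [0.4562 0.3438 0.1022] yaw/R [[0.059, -0.998, -0.001], [-0.998, -0.059, -0.001], [0.001, 0.002, -1.0]] F [-0.3 -0.1 -1.2] w 0.0097
xyz [203.3  44.6  -2.6] rot [ 0.08 -0.05 18.98]
11767 ((0.0001330338418483734, -0.08019939064979553), (0.0301589947193861, 0.08039899915456772), 0.021537497639656067) [-0.0149384  -0.1203957   0.01494171] [ 0.01522602 -0.04000169  0.02032599]
plane [ 0.00104809 -0.00025934  0.01762713]
```

View pics/w5.png

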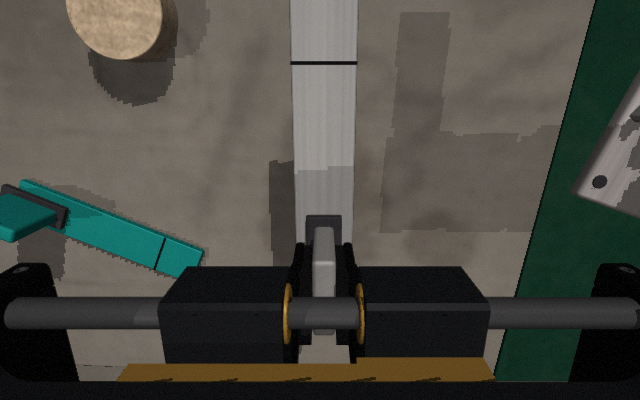

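```bash
cat > line.py <<'E'
from h import *
def lineoff(c,s):
    M=R.from_quat(s['eef_rot']).as_matrix();Q=(cloud(c)-s['ee_pos'])@M
    im=c['img'].max(-1);out=[]
    for u in range(300,352,4):
        col=im[20:150,u].astype(int);v=20+np.argmin(col)
        if col.min()<80: out.append(np.r_[u,v,Q[v,u]*1000])
    return np.array(out)
if __name__=='__main__':
    s=r.read_state();c=cam('wrist');o=lineoff(c,s);print(o.round(1)[::3]);print(np.median(o[:,2:],0))
E
python3 line.py
```

```text
[[ 3.00e+02  6.20e+01 -1.04e+01 -9.52e+01  1.73e+01]
 [ 3.12e+02  6.30e+01 -5.10e+00 -9.48e+01  1.80e+01]
 [ 3.24e+02  6.20e+01  3.00e-01 -9.52e+01  1.79e+01]
 [ 3.36e+02  6.20e+01  5.70e+00 -9.51e+01  1.71e+01]
 [ 3.48e+02  6.30e+01  1.11e+01 -9.48e+01  1.83e+01]]
[  0.32452902 -94.77400721  17.85889671]
```

Call:
apply_moves(
  increments=[
    {"grip":250,"xyz":[40,9,-3],"rotation":[0,0,4]},
    {"grip":250,"xyz":[85,19,-3],"rotation":[0,0,8.5]},
    {"grip":250,"xyz":[130,29,-3],"rotation":[0,0,13]},
    {"grip":250,"xyz":[175,39,-3],"rotation":[0,0,17]},
    {"grip":250,"xyz":[203.3,44.6,-3],"rotation":[0,0,19]},
  ],
)

```text
time: 10.68
ee_pos: [0.4225, 0.1355, 0.104]
eef_rot: [-0.603, 0.798, 0.0, -0.002]
ft_force: [-0.3, 0.7, -0.8]
width: 0.0095
```

Call:
apply_moves(
  increments=[
    {"grip":250,"xyz":[0,0,0],"rotation":[0,0,0]},
    {"grip":250,"xyz":[0,0,0],"rotation":[0,0,0]},
  ],
)

```text
time: 10.92
ee_pos: [0.4222, 0.1359, 0.1035]
eef_rot: [-0.603, 0.798, 0.001, -0.003]
ft_force: [0.3, 0.2, -1.0]
width: 0.0095
```

```bash
python3 - <<'E'
from h import *
c=cam('wrist','w6');np.save('w6.npy',c,allow_pickle=True)
to([.4237,.1382,.105],-15.6)
E
python3 line.py
```

```text
t 10.97 pos [0.4223 0.1364 0.1037] yaw/R [[-0.271, -0.963, -0.005], [-0.963, 0.271, -0.002], [0.003, 0.004, -1.0]] F [-0.4  1.  -1.8] w 0.0096
xyz [-2.1 -0.9 -1.3] rot [ 0.23 -0.16 -0.14]
[[300.   62.  -10.4 -95.2  17.4]
 [312.   62.   -5.  -95.1  16.1]
 [324.   63.    0.4 -94.7  16.9]
 [336.   62.    5.8 -95.2  17.5]
 [348.   63.   11.2 -94.8  18.3]]
[  0.37318468 -95.05317251  17.37948398]
```

View pics/w6.png

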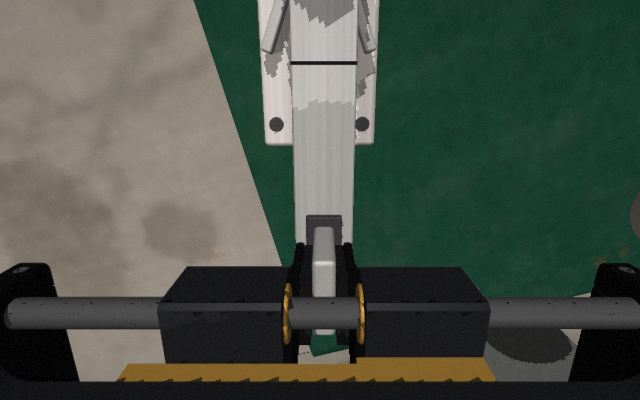

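```bash
python3 - <<'E'
from h import *
c=np.load('w6.npy',allow_pickle=True).item();im=c['img']
cv2.imwrite('pics/z7.png',cv2.resize(im[0:160,240:400],(600,600),interpolation=cv2.INTER_CUBIC))
cu=np.radians(-15.6);ux=np.array([np.cos(cu),np.sin(cu)]);uy=np.array([-ux[1],ux[0]]);o=np.array([.6115,.0858])
def pf(p): d=p[:2]-o; return (d@ux*1000).round(1),(d@uy*1000).round(1)
L=[];Rr=[]
W=im.min(-1);
G=(im[...,1].astype(int)-im[...,2])  # green minus red
for v in range(10,140,10):
    row=(G[v]>10)
    us=np.nonzero(~row[225:420])[0]+225
    u0=us[us>255].min() if v else 0
    # leftmost nongreen beyond 255, rightmost
    seg=np.nonzero(~row[320:420])[0]
    k=320
    while not row[k]: k+=1
    j=320
    while not row[j] and j>200: j-=1
    print(v,j+.5,k-.5,pf(onz(c,j+.5,v,.012)),pf(onz(c,k-.5,v,.012)))
for p in [(276,124),(362,124)]: print('screw',pf(onz(c,*p,.012)))
s=r.read_state();print('tcp',pf(s['ee_pos']))
E
```

```text
10 257.5 378.5 (np.float64(-66.3), np.float64(37.0)) (np.float64(-66.6), np.float64(-37.5))
20 257.5 378.5 (np.float64(-71.8), np.float64(37.4)) (np.float64(-72.1), np.float64(-37.7))
30 258.5 378.5 (np.float64(-77.4), np.float64(37.1)) (np.float64(-77.8), np.float64(-38.0))
40 259.5 377.5 (np.float64(-83.2), np.float64(36.8)) (np.float64(-83.5), np.float64(-37.6))
50 259.5 377.5 (np.float64(-89.0), np.float64(37.2)) (np.float64(-89.3), np.float64(-37.8))
60 260.5 376.5 (np.float64(-94.9), np.float64(36.9)) (np.float64(-95.2), np.float64(-37.4))
70 260.5 376.5 (np.float64(-100.9), np.float64(37.2)) (np.float64(-101.2), np.float64(-37.7))
80 261.5 376.5 (np.float64(-107.0), np.float64(36.9)) (np.float64(-107.4), np.float64(-37.9))
90 261.5 375.5 (np.float64(-113.2), np.float64(37.3)) (np.float64(-113.6), np.float64(-37.5))
100 262.5 375.5 (np.float64(-119.5), np.float64(37.0)) (np.float64(-119.9), np.float64(-37.8))
110 262.5 374.5 (np.float64(-126.0), np.float64(37.4)) (np.float64(-126.3), np.float64(-37.4))
120 263.5 374.5 (np.float64(-132.5), np.float64(37.1)) (np.float64(-132.9), np.float64(-37.7))
130 264.5 374.5 (np.float64(-139.1), np.float64(36.8)) (np.float64(-139.5), np.float64(-37.9))
screw (np.float64(-135.2), np.float64(28.8))
screw (np.float64(-135.5), np.float64(-29.3))
tcp (np.float64(-195.9), np.float64(-1.9))
```

View pics/z7.png

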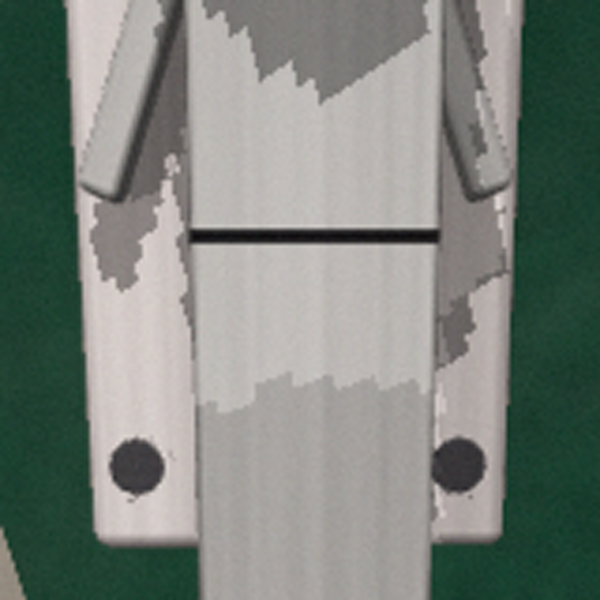

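Call:
apply_moves(
  increments=[
    {"grip":250,"xyz":[-2,-0.9,0],"rotation":[0.23,-0.16,-0.14]},
    {"grip":250,"xyz":[-2,-0.9,20],"rotation":[0.23,-0.16,-0.14]},
    {"grip":250,"xyz":[-2,-0.9,35],"rotation":[0.23,-0.16,-0.14]},
    {"grip":250,"xyz":[-2,-0.9,35],"rotation":[0.23,-0.16,-0.14]},
  ],
)

```text
time: 11.52
ee_pos: [0.4227, 0.1384, 0.0677]
eef_rot: [-0.605, 0.796, 0.001, -0.001]
ft_force: [0.8, 1.2, -1.2]
width: 0.01
```

```bash
cat >> h.py <<'E'
_cu=np.radians(-15.6);UX=np.array([np.cos(_cu),np.sin(_cu)]);UY=np.array([-UX[1],UX[0]]);O=np.array([.6115,.0858])
def PW(x,y,z): 
    p=O+UX*x+UY*y; return [p[0],p[1],z]
E
python3 - <<'E'
from h import *
to(PW(-.195,-.0002,.0395),-15.6)
E
```

```text
t 11.53 pos [0.4227 0.1384 0.0677] yaw/R [[-0.268, -0.964, -0.002], [-0.964, 0.268, 0.0], [0.0, 0.002, -1.0]] F [ 0.8  1.2 -1.2] w 0.01
xyz [ 0.1 -1.1 28.2] rot [ 0.14 -0.03  0.07]
```

Call:
apply_moves(
  increments=[
    {"grip":250,"xyz":[0,-1,12],"rotation":[0.1,0,0]},
    {"grip":250,"xyz":[0,-1,22],"rotation":[0.1,0,0]},
    {"grip":250,"xyz":[0,-1,28],"rotation":[0.1,0,0]},
    {"grip":250,"xyz":[0,-1,28],"rotation":[0.1,0,0]},
  ],
)

```text
time: 12.02
ee_pos: [0.4233, 0.1382, 0.0393]
eef_rot: [-0.605, 0.796, 0.0, -0.001]
ft_force: [-1.1, 0.0, -1.0]
width: 0.0098
```

```bash
python3 - <<'E'
from h import *
to(PW(-.195,-.0002,.0375),-15.6)
c=cam('wrist','w8');b=cam('side')
cv2.imwrite('pics/z8.png',np.vstack([cv2.resize(c['img'][0:250,200:440],(480,500)),]))
E
```

```text
t 12.03 pos [0.4233 0.1382 0.0393] yaw/R [[-0.268, -0.964, -0.002], [-0.964, 0.268, -0.0], [0.001, 0.001, -1.0]] F [-1.1  0.  -1. ] w 0.0098
xyz [ 0.  -0.4  1.8] rot [ 0.08 -0.04  0.08]
```

View pics/z8.png

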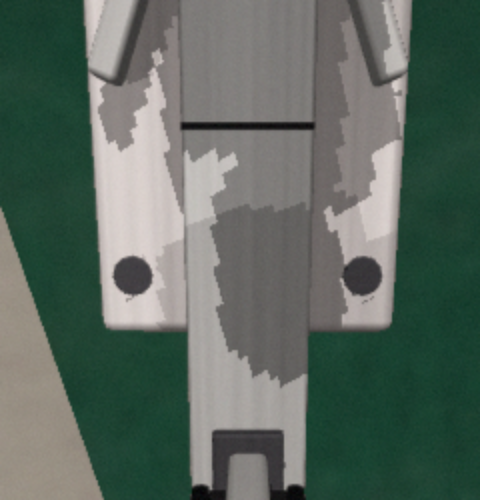

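Call:
apply_moves(
  increments=[
    {"grip":250,"xyz":[0,-8,2],"rotation":[0,0,0.1]},
    {"grip":250,"xyz":[0,-18,2],"rotation":[0,0,0.1]},
    {"grip":250,"xyz":[0,-28,2],"rotation":[0,0,0.1]},
    {"grip":250,"xyz":[0,-40,2],"rotation":[0,0,0.1]},
    {"grip":250,"xyz":[0,-40,2],"rotation":[0,0,0.1]},
  ],
)

```text
time: 12.75
ee_pos: [0.4632, 0.1273, 0.0378]
eef_rot: [-0.604, 0.797, 0.0, -0.0]
ft_force: [0.0, -0.1, -1.3]
width: 0.0098
```

```bash
python3 - <<'E'
from h import *
to(PW(-.115,-.0002,.037),-15.6)
E
python3 line.py|tail -1
```

```text
t 12.75 pos [0.4632 0.1273 0.0378] yaw/R [[-0.27, -0.963, -0.0], [-0.963, 0.27, 0.0], [-0.0, 0.0, -1.0]] F [ 0.  -0.1 -1.3] w 0.0098
xyz [  0.2 -39.    0.8] rot [ 0.03  0.01 -0.08]
[  0.37026709 -95.14949472  17.49451603]
```

Call:
apply_moves(
  increments=[
    {"grip":250,"xyz":[0.2,-10,0.8],"rotation":[0,0,0]},
    {"grip":250,"xyz":[0.2,-20,0.8],"rotation":[0,0,0]},
    {"grip":250,"xyz":[0.2,-30,0.8],"rotation":[0,0,0]},
    {"grip":250,"xyz":[0.2,-35,0.8],"rotation":[0,0,0]},
    {"grip":250,"xyz":[0.2,-35,0.8],"rotation":[0,0,0]},
  ],
)

```text
time: 13.42
ee_pos: [0.4963, 0.1179, 0.0368]
eef_rot: [-0.604, 0.797, 0.0, -0.0]
ft_force: [-0.7, -0.1, -1.8]
width: 0.0094
```

```bash
python3 - <<'E'
from h import *
to(PW(-.115,-.0002,.037),-15.6)
c=cam('wrist','w9');np.save('w9.npy',c,allow_pickle=True)
E
```

```text
t 13.43 pos [0.4963 0.1179 0.0368] yaw/R [[-0.27, -0.963, -0.001], [-0.963, 0.27, 0.0], [-0.0, 0.001, -1.0]] F [-0.7 -0.1 -1.8] w 0.0094
xyz [ 0.1 -4.6 -0.2] rot [ 0.06  0.01 -0.07]
```

View pics/w9.png

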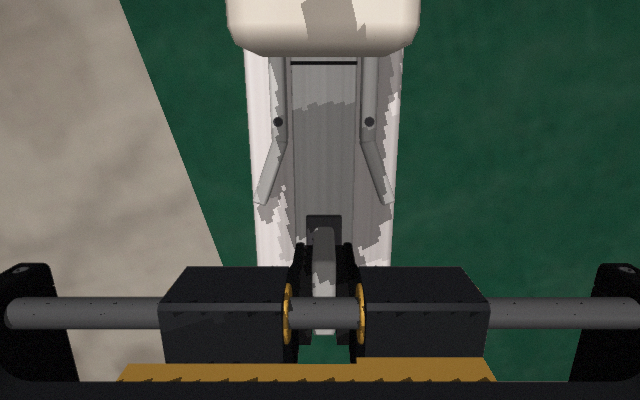

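The line is at row 63, just in front of the head lip at row 57, and the blade sits centred between the rails. I'll cross-check press x from the bed's front edge and the rail ends.

```bash
python3 - <<'E'
from h import *
def pf(p): d=p[:2]-O; return np.round([d@UX*1000,d@UY*1000],1)
c=np.load('w6.npy',allow_pickle=True).item();G=c['img'][...,1].astype(int)-c['img'][...,2]
for u in (270,280,285,360,365,370):
    v=np.nonzero(G[130:160,u]>10)[0][0]+130; print('front edge',u,v,pf(onz(c,u,v-.5,.012)),pf(onz(c,u,v-.5,.009)))
for n in ('w1',):
    c=np.load(n+'.npy',allow_pickle=True).item();print('w1 corners',pf(onz(c,340,147,.012)),pf(onz(c,390,158.5,.012)))
c=np.load('w9.npy',allow_pickle=True).item()
cv2.imwrite('pics/z9.png',cv2.resize(c['img'][40:220,240:420],(600,600),interpolation=cv2.INTER_CUBIC))
for p in [(260,205),(391,203),(287,140),(361,140)]: print('rail',pf(onz(c,*p,.024)))
print('line',pf(onz(c,322,63,.0203)))
E
```

```text
front edge 270 146 [-149.7   33.6] [-150.1   34. ]
front edge 280 146 [-149.7   26.7] [-150.2   27.1]
front edge 285 146 [-149.7   23.3] [-150.2   23.6]
front edge 360 145 [-149.3  -28.3] [-149.8  -28.6]
front edge 365 145 [-149.3  -31.8] [-149.8  -32.1]
front edge 370 145 [-149.3  -35.2] [-149.8  -35.6]
w1 corners [-151.4   34.9] [-147.6  -36.9]
rail [-90.3  31.1]
rail [-89.4 -33.4]
rail [-58.5  16.7]
rail [-58.6 -17.7]
line [-24.9   0.3]
```

View pics/z9.png

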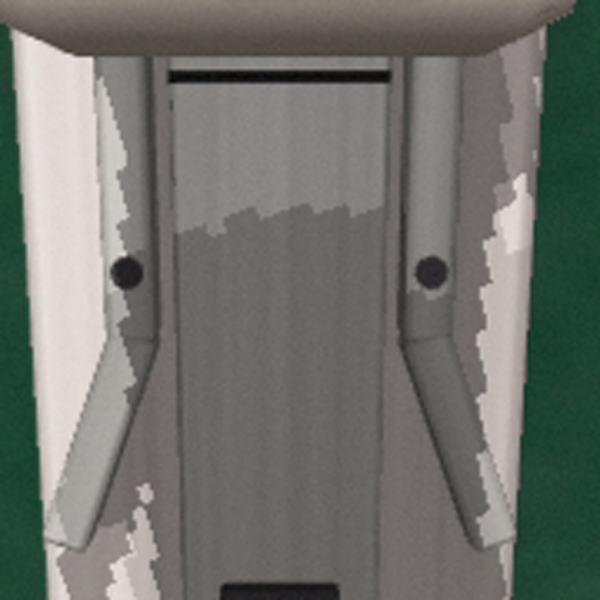

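Call:
apply_moves(
  increments=[
    {"grip":250,"xyz":[0.1,-3,0],"rotation":[0,0,0]},
    {"grip":250,"xyz":[0.1,-4.8,0],"rotation":[0,0,0]},
    {"grip":250,"xyz":[0.1,-4.8,1.2],"rotation":[0,0,0]},
    {"grip":250,"xyz":[0.1,-4.8,2],"rotation":[0,0,0]},
    {"grip":250,"xyz":[0.1,-4.8,2.2],"rotation":[0,0,0]},
  ],
)

```text
time: 14.1
ee_pos: [0.5005, 0.1166, 0.0347]
eef_rot: [-0.604, 0.797, 0.0, -0.0]
ft_force: [-2.1, -0.6, 3.3]
width: 0.0098
```

```bash
python3 - <<'E'
from h import *
to(PW(-.115,-.0002,.0347),-15.6)
E
```

```text
t 14.1 pos [0.5005 0.1166 0.0347] yaw/R [[-0.27, -0.963, -0.001], [-0.963, 0.27, 0.0], [0.0, 0.001, -1.0]] F [-2.1 -0.6  3.3] w 0.0098
xyz [ 0.  -0.2 -0. ] rot [ 0.08 -0.01 -0.05]
```

Call:
apply_moves(
  increments=[
    {"grip":250,"xyz":[0,-0.5,-0.1],"rotation":[0,0,0]},
    {"grip":250,"xyz":[0,-0.5,0],"rotation":[0,0,0]},
    {"grip":250,"xyz":[0,-0.5,0],"rotation":[0,0,0]},
  ],
)

```text
time: 14.48
ee_pos: [0.501, 0.1165, 0.0346]
eef_rot: [-0.604, 0.797, 0.0, -0.0]
ft_force: [-0.5, -0.3, -1.3]
width: 0.0096
```

```bash
python3 - <<'E'
from h import *
to(PW(-.115,-.0002,.0347),-15.6)
E
```

```text
t 14.47 pos [0.501  0.1165 0.0346] yaw/R [[-0.27, -0.963, -0.001], [-0.963, 0.27, 0.0], [0.0, 0.001, -1.0]] F [-0.5 -0.3 -1.3] w 0.0096
xyz [ 0.   0.3 -0.1] rot [ 0.07 -0.01 -0.05]
```

Call:
apply_moves(
  increments=[
    {"grip":250,"xyz":[0,0,0.3],"rotation":[0,0,0]},
    {"grip":210,"xyz":[0,0,0.3],"rotation":[0,0,0]},
    {"grip":180,"xyz":[0,0,0.3],"rotation":[0,0,0]},
    {"grip":150,"xyz":[0,0,0.3],"rotation":[0,0,0]},
    {"grip":150,"xyz":[0,0,0.3],"rotation":[0,0,0]},
  ],
)

```text
time: 15.1
ee_pos: [0.501, 0.1165, 0.0343]
eef_rot: [-0.604, 0.797, 0.0, -0.0]
ft_force: [0.2, 0.2, -0.7]
width: 0.0334
```

Call:
apply_moves(
  increments=[
    {"grip":100,"xyz":[0,0,0],"rotation":[0,0,0]},
    {"grip":100,"xyz":[0,0,-10],"rotation":[0,0,0]},
    {"grip":50,"xyz":[0,5,-40],"rotation":[0,0,0]},
    {"grip":50,"xyz":[0,5,-75],"rotation":[0,0,0]},
    {"grip":0,"xyz":[0,5,-75],"rotation":[0,0,0]},
  ],
)

```text
time: 15.72
ee_pos: [0.498, 0.1184, 0.1125]
eef_rot: [-0.604, 0.797, -0.001, 0.002]
ft_force: [-0.4, -0.2, -1.5]
width: 0.0727
```

```bash
python3 - <<'E'
from h import *
def pf(p): d=p[:2]-O; return np.round([d@UX*1000,d@UY*1000],1)
s=st();c=cam('wrist','w10');P=cloud(c)
X=(P[...,:2]-O)@UX;Y=(P[...,:2]-O)@UY;Z=P[...,2]
m=(Z>.054)&(Z<.066)&(abs(X+.115)<.03)&(abs(Y)<.02)
q=np.c_[X[m],Y[m]]*1000;print('grip top',cv2.minAreaRect(q.astype(np.float32)),np.median(Z[m]))
to(PW(0,0,.2),-15.6)
E
```

```text
t 15.72 pos [0.498  0.1184 0.1125] yaw/R [[-0.27, -0.963, 0.004], [-0.963, 0.27, 0.001], [-0.002, -0.004, -1.0]] F [-0.4 -0.2 -1.5] w 0.0727
grip top ((-114.2516860961914, -0.38676881790161133), (9.606425285339355, 35.56678009033203), 89.72554016113281) 0.059852798106000624
t 15.78 pos [0.4972 0.118  0.1108] yaw/R [[-0.27, -0.963, 0.002], [-0.963, 0.27, 0.0], [-0.001, -0.001, -1.0]] F [-0.1  0.   0.1] w 0.0764
xyz [ 1.000e-01 -1.189e+02 -8.900e+01] rot [-0.08  0.04 -0.06]
```

View pics/w10.png

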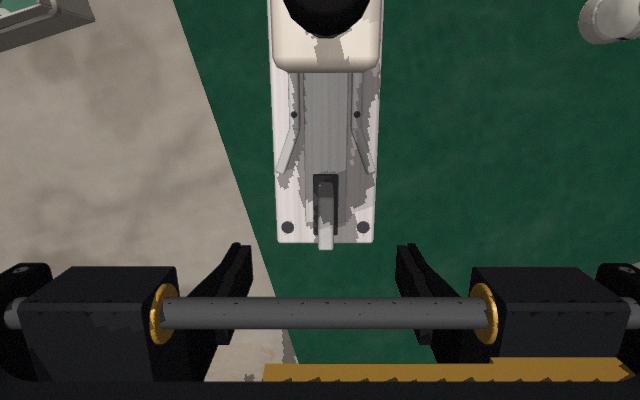

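Call:
apply_moves(
  increments=[
    {"grip":0,"xyz":[0,0,-45],"rotation":[0,0,0]},
    {"grip":0,"xyz":[0,-20,-85],"rotation":[0,0,0]},
    {"grip":0,"xyz":[0,-60,-89],"rotation":[0,0,0]},
    {"grip":0,"xyz":[0,-110,-89],"rotation":[0,0,0]},
    {"grip":0,"xyz":[0,-119,-89],"rotation":[0,0,0]},
  ],
)

```text
time: 16.4
ee_pos: [0.6132, 0.0839, 0.1981]
eef_rot: [-0.603, 0.798, 0.0, -0.0]
ft_force: [-0.6, -0.2, -0.6]
width: 0.0867
```

Call:
apply_moves(
  increments=[
    {"grip":0,"xyz":[0,0,0],"rotation":[0,0,0]},
  ],
)

```text
time: 16.52
ee_pos: [0.6128, 0.0843, 0.1971]
eef_rot: [-0.603, 0.798, 0.001, -0.001]
ft_force: [1.0, -0.4, 0.2]
width: 0.0871
```

```bash
python3 - <<'E'
from h import *
c=cam('wrist');print(knob(c))
to([.6115,.0858,.1234],-15.6)
E
```

```text
(0.612041711807251, 0.08606857061386108, np.float64(0.1476681924745716), 0.014727695845067501)
t 16.57 pos [0.6125 0.0841 0.1971] yaw/R [[-0.272, -0.962, -0.002], [-0.962, 0.272, 0.001], [0.0, 0.003, -1.0]] F [ 0.2 -0.1 -0.5] w 0.087
xyz [-1.4  1.2 73.7] rot [ 0.14 -0.01 -0.2 ]
```

Call:
apply_moves(
  increments=[
    {"grip":0,"xyz":[-1.4,1.2,30],"rotation":[0.1,0,-0.2]},
    {"grip":0,"xyz":[-1.4,1.2,58],"rotation":[0.1,0,-0.2]},
    {"grip":60,"xyz":[-1.4,1.2,73],"rotation":[0.1,0,-0.2]},
    {"grip":100,"xyz":[-1.4,1.2,73],"rotation":[0.1,0,-0.2]},
  ],
)

```text
time: 17.08
ee_pos: [0.6106, 0.0859, 0.1236]
eef_rot: [-0.605, 0.796, 0.001, -0.001]
ft_force: [0.4, -0.4, 0.6]
width: 0.0742
```

```bash
python3 - <<'E'
from h import *
to([.6115,.0858,.1234],-15.6)
E
```

```text
t 17.07 pos [0.6106 0.0859 0.1236] yaw/R [[-0.268, -0.963, -0.002], [-0.963, 0.268, -0.0], [0.001, 0.002, -1.0]] F [ 0.4 -0.4  0.6] w 0.0742
xyz [-0.1 -0.9  0.2] rot [ 0.12 -0.05  0.03]
```

Call:
apply_moves(
  increments=[
    {"grip":150,"xyz":[0,-0.9,0.2],"rotation":[0.1,0,0]},
    {"grip":200,"xyz":[0,-0.9,0.2],"rotation":[0.1,0,0]},
    {"grip":200,"xyz":[0,-0.9,0.2],"rotation":[0.1,0,0]},
    {"grip":200,"xyz":[0,-0.9,0.2],"rotation":[0.1,0,0]},
    {"grip":200,"xyz":[0,-0.9,0.2],"rotation":[0.1,0,0]},
  ],
  squeeze=25,
)

```text
time: 17.7
ee_pos: [0.6116, 0.0858, 0.1236]
eef_rot: [-0.605, 0.796, -0.0, -0.0]
ft_force: [-0.3, -0.3, -0.2]
width: 0.0311
```

Call:
apply_moves(
  increments=[
    {"grip":200,"xyz":[0,0,0],"rotation":[0,0,0]},
    {"grip":200,"xyz":[0,0,0],"rotation":[0,0,0]},
  ],
)

```text
time: 17.95
ee_pos: [0.6116, 0.0857, 0.1236]
eef_rot: [-0.605, 0.796, -0.0, -0.0]
ft_force: [0.2, 0.7, 1.5]
width: 0.0307
```

Call:
apply_moves(
  increments=[
    {"grip":200,"xyz":[0,0,1.5],"rotation":[0,0,0]},
    {"grip":200,"xyz":[0,0,3],"rotation":[0,0,0]},
    {"grip":200,"xyz":[0,0,4.5],"rotation":[0,0,0]},
    {"grip":200,"xyz":[0,0,5.2],"rotation":[0,0,0]},
    {"grip":200,"xyz":[0,0,5.2],"rotation":[0,0,0]},
  ],
)

```text
time: 18.58
ee_pos: [0.6116, 0.0857, 0.1182]
eef_rot: [-0.605, 0.796, -0.0, -0.0]
ft_force: [-1.0, 0.0, 1.1]
width: 0.0311
```

Moved 5.4 mm with little force, so there should be about 0.6 mm left before contact.

Call:
apply_moves(
  increments=[
    {"grip":200,"xyz":[0,0,0.5],"rotation":[0,0,0]},
    {"grip":200,"xyz":[0,0,1],"rotation":[0,0,0]},
    {"grip":200,"xyz":[0,0,1.2],"rotation":[0,0,0]},
    {"grip":200,"xyz":[0,0,1.2],"rotation":[0,0,0]},
  ],
)

```text
time: 19.08
ee_pos: [0.6117, 0.0857, 0.1175]
eef_rot: [-0.605, 0.796, -0.0, -0.0]
ft_force: [-2.3, -0.5, 5.2]
width: 0.0307
```

Call:
apply_moves(
  increments=[
    {"grip":200,"xyz":[0,0,0.6],"rotation":[0,0,0]},
    {"grip":200,"xyz":[0,0,1.0],"rotation":[0,0,0]},
    {"grip":200,"xyz":[0,0,1.2],"rotation":[0,0,0]},
    {"grip":200,"xyz":[0,0,1.2],"rotation":[0,0,0]},
  ],
)

```text
time: 19.58
ee_pos: [0.6117, 0.0857, 0.1175]
eef_rot: [-0.605, 0.796, -0.001, -0.0]
ft_force: [-5.3, -1.5, 11.1]
width: 0.0312
```

The foot has landed on the blade: z held steady while the force rose to 11 N, after 6.1 mm of travel. Releasing now.

Call:
apply_moves(
  increments=[
    {"grip":200,"xyz":[0,0,0.2],"rotation":[0,0,0]},
    {"grip":150,"xyz":[0,0,0.2],"rotation":[0,0,0]},
    {"grip":80,"xyz":[0,0,0.1],"rotation":[0,0,0]},
    {"grip":50,"xyz":[0,0,0],"rotation":[0,0,0]},
    {"grip":0,"xyz":[0,0,0],"rotation":[0,0,0]},
  ],
)

```text
time: 20.2
ee_pos: [0.6117, 0.0858, 0.1173]
eef_rot: [-0.605, 0.796, -0.001, -0.0]
ft_force: [-0.2, 0.1, -0.1]
width: 0.0576
```

Call:
apply_moves(
  increments=[
    {"grip":0,"xyz":[0,0,0],"rotation":[0,0,0]},
    {"grip":0,"xyz":[0,0,-15],"rotation":[0,0,0]},
    {"grip":0,"xyz":[0,0,-50],"rotation":[0,0,0]},
    {"grip":0,"xyz":[0,10,-90],"rotation":[0,0,0]},
    {"grip":0,"xyz":[0,60,-105],"rotation":[0,0,0]},
  ],
)

```text
time: 20.82
ee_pos: [0.5556, 0.1019, 0.2256]
eef_rot: [-0.604, 0.797, -0.001, 0.002]
ft_force: [-1.0, 0.4, 1.0]
width: 0.0868
```

Call:
apply_moves(
  increments=[
    {"grip":0,"xyz":[0,50,0],"rotation":[0,0,0]},
    {"grip":0,"xyz":[0,80,0],"rotation":[0,0,0]},
    {"grip":0,"xyz":[0,80,0],"rotation":[0,0,0]},
  ],
)

```text
time: 21.2
ee_pos: [0.4774, 0.1245, 0.2267]
eef_rot: [-0.605, 0.796, -0.002, 0.002]
ft_force: [0.2, 0.2, 0.2]
width: 0.087
```

```bash
python3 - <<'E'
from h import *
s=st();c=cam('wrist','w11');P=cloud(c);print('knob',knob(c))
X=(P[...,:2]-O)@UX;Y=(P[...,:2]-O)@UY;Z=P[...,2]
m=(Z>.054)&(Z<.066)&(abs(X+.115)<.03)&(abs(Y)<.02)
q=np.c_[X[m],Y[m]]*1000;print('grip top',cv2.minAreaRect(q.astype(np.float32)),np.median(Z[m]))
a0=np.load('a.npy',allow_pickle=True).item();a=cam('scene')
for (u,v) in [(353,208),(341,187),(425,205)]:
    A=a0['img'][v-10:v+10,u-10:u+10].astype(int);B=a['img'][v-10:v+10,u-10:u+10].astype(int);print('diff',abs(A-B).mean())
b=cam('side');cv2.imwrite('pics/z11.png',cv2.resize(b['img'][165:245,270:370],(750,600),interpolation=cv2.INTER_CUBIC))
E
```

```text
t 21.2 pos [0.4774 0.1245 0.2267] yaw/R [[-0.268, -0.963, 0.007], [-0.963, 0.268, -0.001], [-0.001, -0.007, -1.0]] F [0.2 0.2 0.2] w 0.087
knob (0.607128381729126, 0.08729083091020584, np.float64(0.141497841943466), 0.01336952205747366)
grip top ((-114.51469421386719, -0.037882328033447266), (35.4429817199707, 9.276674270629883), 0.187255859375) 0.059794192122526325
diff 4.320833333333334
diff 8.676666666666666
diff 7.086666666666667
```

View pics/w11.png

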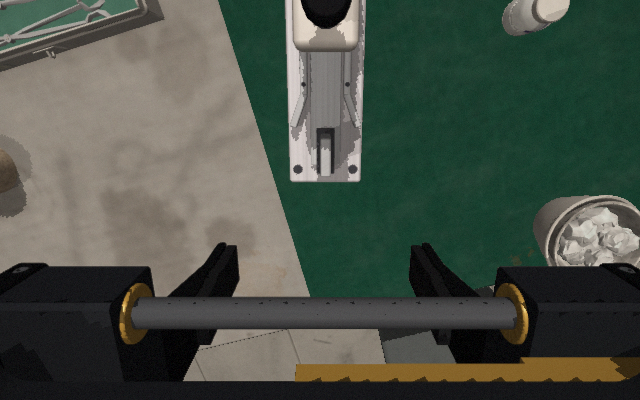

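View pics/z11.png

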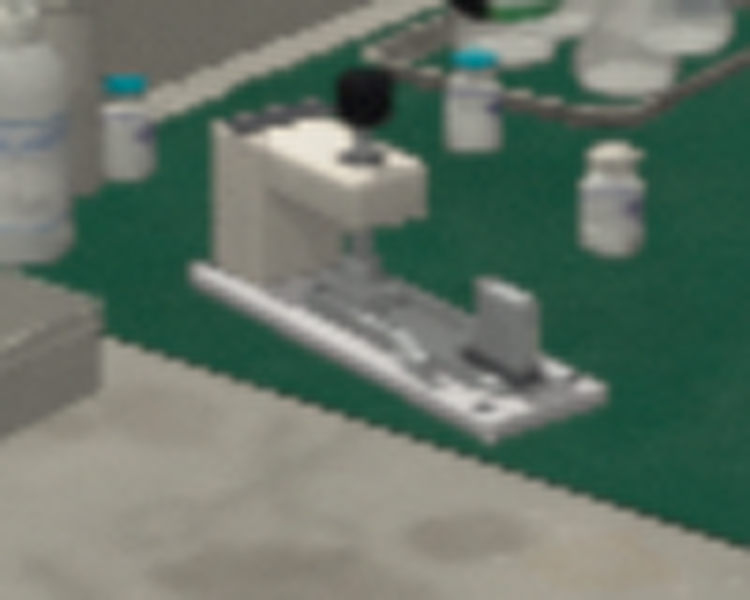

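The wrist and side pictures show the gauge between the rails at (325,150) with the foot down on it. The near and far vials haven't moved. Handing in.

```bash
python3 -c "
from h import *
print(r.close_job())"
```

```text
the job is handed in; nothing more can be done
None
```

The press is set up as asked and handed in at about 21 s of the 58 s allowed. I raised the foot by its knob to the top stop and slid the steel gauge between the rails until its line met the foot's front face. Then I lowered the foot onto the blade, let go and backed the arm clear.

**Last checks**
- **Foot:** The knob top reads 0.1415 m, against 0.142 m expected with the 6 mm blade under the foot. While lowering, the knob stopped after 6.1 mm and the force rose to 11 N without further movement.
- **Gauge line:** The wrist camera puts the grip at press x = -114.5 mm, where -115 is ideal, so the line is about 0.5 mm past the foot's front face. The arm's own position reading said 0.3 mm past. I couldn't see the line directly at the end because the head hides it.
- **Gauge alignment:** It is centred between the rails to within about 0.4 mm and 0.2° off straight.
- **Vials and carton:** Both vials look unmoved in the side view. The carton was not re-measured, but the arm never worked near it. A rough before/after comparison of the scene picture at the vials and carton showed small differences, which I took to be the arm's changed position and shadows and did not check further.

**Differences from expectation**
- **Knob travel:** It rose only about 10 mm rather than 12, probably because the foot started about 2 mm up. The knob top afterwards read 0.148 m, which is fully up.
- **Force at the top stop:** I pulled about 31 N against it, well under the 120 N wrist limit.

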